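Free the pawl and close the plate press

TASK

Close the plate press: press the pawl's thumb tab down until the ratchet is free, then push the raised arm down by its cross bar, without slamming it or forcing its teeth, until it is fully down over the well plate. Only press and push: lift nothing, and leave the plate in its nest and everything else on the bench where it stands.

Things in the scene. Friction and masses are not known exactly. Their poses are not given: they have to be found in the camera images.
- press: Bench-top plate press, bolted down. Origin on the bench (z = 0) under the arm's hinge; its -x axis points to the nest and the free end of the arm, its +x axis to the pawl's tab; z up. White base 300 x 150 x 12 mm spans x -200 to +100 mm, y -75 to +75 mm; a 44 x 40 mm post, 120 mm high, stands at the origin. The ratchet wheel and the pawl lie on its -y side.
- press_hinge (a point): Centre of the arm's hinge, 110 mm above the bench over the origin of the press; the hinge axis is the press's y axis.
- press_arm (a joint): Angle of the press arm above level (rad): 0 = fully down on its stop, with the platen 2 mm above the well plate; starts raised between 0.80 and 0.96; limit 1.15. The hinge is stiff: the arm stays where it is left, and once the pawl is free it needs roughly 2 to 6 N down on the bar. While the pawl is engaged its hook stops the teeth of the wheel after at most 0.2 rad of travel; do not force it.
- press_bar (a point): Centre of the white round cross bar at the free end of the arm, 18 mm in diameter, 110 mm long along the press's y axis, 185 mm from the hinge axis. At arm angle q it lies 185 cos q mm from the hinge along the press's -x and 185 sin q mm above the hinge's height. A 22 mm wide, 16 mm thick beam joins it to the hinge; a flat 80 x 120 mm platen hangs under the beam 110 mm from the hinge.
- pawl (a joint): Angle of the pawl (rad): 0 = hooked into the teeth of the wheel, grows as the tab is pressed down, limit 0.40. The teeth are free from about 0.2; press it well over, close to its limit. It is stiff (about 3 to 4 N on the tab) and stays where it is left. Starts between 0 and 0.03.
- pawl_tab (a point): Centre of the top face of the pawl's thumb tab, a level metal plate 46 mm (along the press's x) x 34 mm x 6 mm at the end of the pawl, at x 122, y -40, z 113 mm in the press's frame when engaged. The pawl turns about an axis along the press's y at x 50, z 60 mm; pressed to its limit the tab's centre goes down about 32 mm and 15 mm outward (+x of the press), and tilts.
- well_plate: White 24-well plate, 85.5 x 127.8 x 44 mm, loose in the nest of the press (shallow rails 9 mm high). Origin at the centre of its underside, 12 mm above the bench, 110 mm from the hinge toward -x of the press.
- vial_a: Upright white reagent vial, 34 mm across, 62 mm tall, beside the press near its nest. Loose, graspable, not part of the job. Origin at the centre of its underside.
- vial_b: Upright small vial, 30 mm across, 55 mm tall, beside the press on the pawl side. Loose, graspable, not part of the job. Origin at the centre of its underside.
- jar: Upright jar, 52 mm across, 75 mm tall, behind the press on the side away from the pawl. Loose, graspable, not part of the job. Origin at the centre of its underside.
- tip_box: Pipette tip box, 85 x 120 x 48 mm, beside the press on the pawl side. Loose, graspable, not part of the job. Origin at the centre of its underside.
- tube_rack: Tube rack block, 90 x 180 x 45 mm. Loose, graspable, not part of the job. Origin at the centre of its underside.
- beaker: Glass beaker, 70 mm across, 85 mm tall. Loose, graspable, not part of the job. Origin at the centre of its underside.
- dish_stack: Stack of three dishes, 90 mm across, 42 mm tall. Loose, graspable, not part of the job. Origin at the centre of its underside.

How it is judged:
On the way, in this order (a step that is already met when the one before it is completed fails the run):
1. the pawl is pressed free (beyond 0.25 rad) while the arm is still up (above 0.55 rad) (value of joint pawl above 0.25 rad and value of joint press_arm above 0.55 rad), for 0.1 s.
2. the arm is fully down (below 0.04 rad) (value of joint press_arm below 0.04 rad), for 0.2 s.
At the end, for the whole second after the job is handed in: The press arm is fully down (within 0.04 rad of its stop) and at rest, the well plate lies flat in its nest, all bystanders stand upright (value of joint press_arm below 0.04 rad and distance between well_plate and press_hinge below 0.155 m and angle between well_plate's own z axis and vertical below 0.06 rad and angle between each of vial_a, vial_b, jar, tip_box, tube_rack, beaker, dish_stack's own z axis and vertical below 0.2 rad and velocity of joint press_arm between -0.05 and 0.05 rad/s); the robot touches nothing.
It fails at once if the well plate is moved by more than 10 mm or lifted (distance of well_plate from where it was at the start of the episode above 0.01 m).
It fails at once if a bystander is moved by more than 20 mm, lifted or knocked over (distance of any of vial_a, vial_b, jar, tip_box, tube_rack, beaker, dish_stack from where it was at the start of the episode above 0.02 m).
It fails at once if the arm is lifted (above 1.05 rad) (value of joint press_arm above 1.05 rad).
It fails at once if the arm is slammed (falls faster than 3 rad/s) (velocity of joint press_arm below -3 rad/s).
It fails at once if the arm is forced past the teeth (0.2 to 0.5 rad) with the pawl still engaged (below 0.1 rad) (value of joint press_arm between 0.2 and 0.5 rad and value of joint pawl below 0.1 rad).
It also fails if it takes over 48 s, if anything falls off the work surface, if the arm or the gripper's body presses on something with over 40 N, if the wrist force passes 120 N, or if a joint passes its speed limit or range.

ROBOT

A 6-joint arm with a two-finger parallel gripper is mounted at the origin on the work surface. World frame = base frame: x ahead of the robot, y to its left, z up, the work surface at z = 0. Lengths are in m, angles in rad, forces in N, time in s.
With the tool pointing down it reaches from about 0.375 to 0.9 m from the base axis. Payload 3.1 kg.
Tool frame: the origin (TCP) lies midway between the tips of the shut fingers; the grasp point (between the pads) lies r.grip_point_offset behind it (r.grip_point_offset is the distance from the TCP to the grasp point, in m); z points along the fingers, y is the direction in which the jaws open and shut (so a half turn about z gives the same grasp; the last joint's range is limited). The gripper opens to 85 mm and grips with 20 to 120 N. Pads are 22 mm wide; open, the fingers measure 114 mm over their backs; the gripper's body (76 mm by 85 mm) begins 54 mm behind the grasp point. The pads swing forward as they close: fully open they stand 13 mm farther back than shut.
Start: joints at [-1.298, 0.527, 1.433, -0, 1.181, -0.178], TCP at [0.272, -0.563, 0.231] pointing down, gripper open.
Joint ranges: [-3.08, 3.08], [-0.75, 2.2], [0.22, 2.44], [-1.43, 4.57], [0, 2.65], [-2.85, 2.85]. Speed limits (rad/s): [2.79, 2.79, 3.14, 3.14, 3.14, 3.14].

INTERFACE

Orientations are given as a rotation vector (axis times angle).
In Python, from cell import r gives the robot as it stands.
- The arm moves only by the shell command python3 -m creep 'ROWS'. ROWS is JSON, one flat list of numbers, 5 for each row, row after row: the shift along the tool's x, y, z in cm, then the turn about the tool's z in rad, then the finger opening in cm, from 0 to 8.54. In form: [tx, ty, tz, yaw, hand, tx, ty, tz, yaw, hand, ...]. A call has 1 to 12 rows; each row is the pose to reach, as a shift and turn from the pose commanded when the call began, along the tool's axes at that moment; what a row does not reach only later rows make up. A row lasts 1/8 s, in which the tool goes at most 62.5 mm and 10.7 degrees, less where a joint would pass 70% of its speed; a pose out of reach is approached as far as the arm can. A call with a gripper value outside its range is refused whole. The fingers move at their own pace and stop on an object; the grip force is fixed at half the most. Time passes only in rows, so rows that repeat a pose let the fingers close. It gives the time, the measured TCP pose, the force and the opening at its end, in the units of the state.
- r.sense(): the state, without advancing time (a new reading comes with each control period).
- r.capture(name): name is "scene" or "top"; returns a dict with "image" (480x640x3 uint8, blue, green, red), "fx", "fy", "cx", "cy" (pixels), "T" (4x4, takes a point from camera to world coordinates). Camera axes: x right, y down, z forward; pixel columns grow to the right and rows downward; lengths in m; the calibration is good to about 2 mm. A picture is of the moment at which its call begins. There is no depth.
- r.finish_job(): hands the job in, once; it reports no verdict.
The state is a dict: "t": time; "joints": joint angles; "qd": joint speeds; "tau": joint torques, N m; "ee_pos": TCP position; "orientation": TCP orientation; "force": force on the tool from outside, world axes, zero at the start; "ft_torque": the same for the moment, N m; "gripper_width": finger opening in m.
Only numpy, scipy, OpenCV 4.12 (cv2) and the standard library are available. Lean on these libraries where they do the work, as an engineer would, in place of code of your own. Each camera call takes 0.05 s, during which the arm holds its last target.

## Working session

There is one attempt and no reset: what is moved stays moved. The work goes in short steps, Python scripts to look and compute and a shell command to move; the robot and the scene stay as the last step left them, time stands still between calls to the robot, and variables do not carry over. Pictures are saved under pics/ and viewed, and the job is handed in when it is done.

```bash
mkdir -p pics; ls; python3 - <<'E'
from cell import r
import cv2,numpy as np
for n in("scene","top"):
    c=r.capture(n);cv2.imwrite(f"pics/{n}0.png",c["image"]);print(n,c["fx"],c["fy"],c["cx"],c["cy"]);print(np.round(c["T"],4).tolist())
s=r.sense();print(s["t"],s["ee_pos"],s["orientation"],s["force"],s["gripper_width"],r.grip_point_offset)
E
```

```text
pics
scene 506.89861627882414 506.89861627882414 324.3644272952591 240.4989137941504
[[-0.7108, 0.4116, -0.5704, 1.3381], [0.7034, 0.4221, -0.5719, 0.7692], [0.0054, -0.8077, -0.5895, 0.8996], [0.0, 0.0, 0.0, 1.0]]
top 433.7574992123255 433.7574992123255 316.95435006604515 244.6020877594446
[[-0.0064, -0.9944, 0.1055, 0.4227], [-0.9996, 0.0094, 0.0281, -0.0062], [-0.0289, -0.1053, -0.994, 1.3396], [0.0, 0.0, 0.0, 1.0]]
0.1 [ 0.27214304 -0.56190545  0.23043379] [-3.06018732e+00 -7.01706040e-01  1.46477793e-04] [0.01135133 0.08876834 0.56410301] 0.08551070999921798 0.0187
```

View pics/scene0.png

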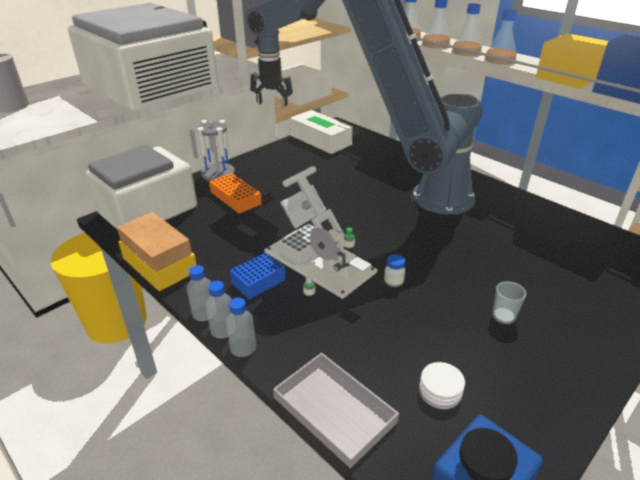

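View pics/top0.png

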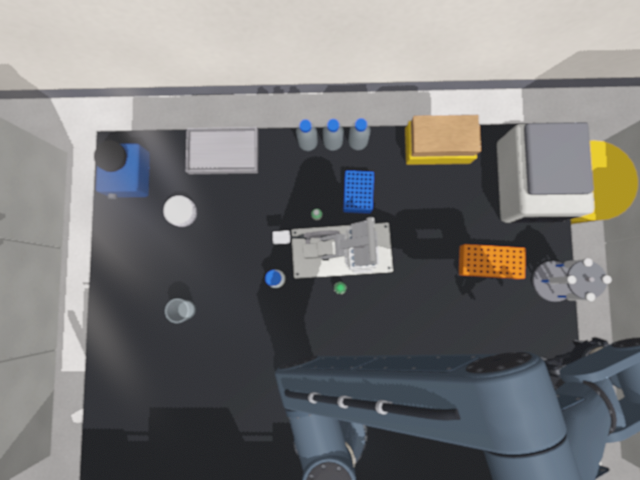

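```bash
python3 - <<'E'
import cv2
a=cv2.imread("pics/top0.png")[195:310,255:410];cv2.imwrite("pics/t1.png",cv2.resize(a,None,fx=5,fy=5,interpolation=cv2.INTER_CUBIC))
a=cv2.imread("pics/scene0.png")[155:305,255:415];cv2.imwrite("pics/s1.png",cv2.resize(a,None,fx=4,fy=4,interpolation=cv2.INTER_CUBIC))
E
```

```text
(no output)
```

View pics/t1.png

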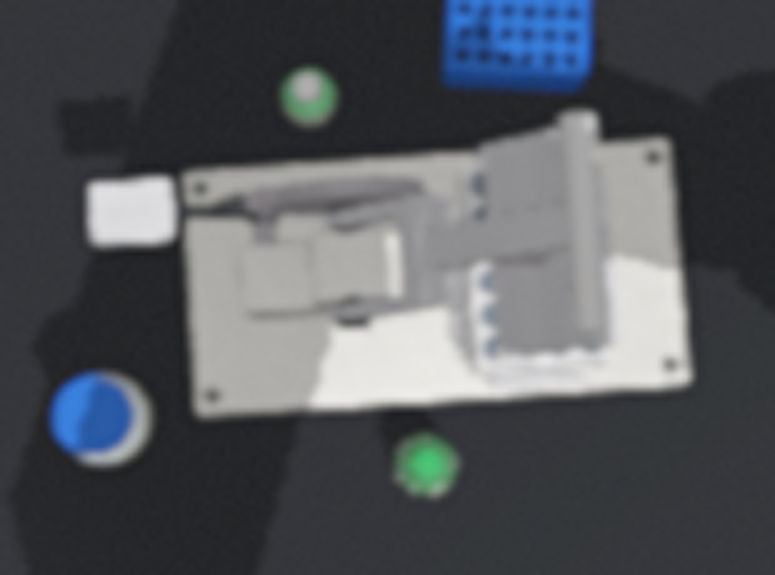

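View pics/s1.png

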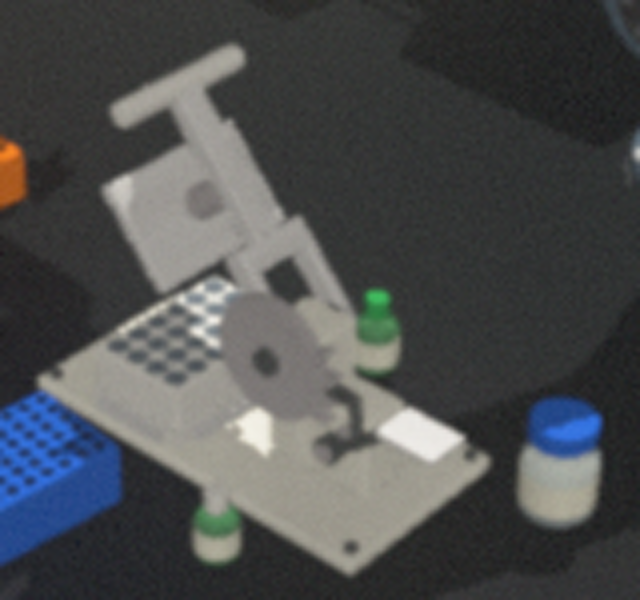

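In the top crop (5x), the base corners are near (183,170), (672,138), (692,387) and (196,417). The tab centre is at (132,211), and the bar runs (580,118) to (590,345). In the scene crop (4x), the tab centre is near (421,435) and the bar runs (118,112) to (238,55).

```bash
cat >h.py <<'E'
import numpy as np
K={"scene":(506.8986,324.3644,240.4989),"top":(433.7575,316.9544,244.6021)}
T={"scene":np.array([[-0.7108,0.4116,-0.5704,1.3381],[0.7034,0.4221,-0.5719,0.7692],[0.0054,-0.8077,-0.5895,0.8996]]),
"top":np.array([[-0.0064,-0.9944,0.1055,0.4227],[-0.9996,0.0094,0.0281,-0.0062],[-0.0289,-0.1053,-0.994,1.3396]])}
def ray(n,u,v):
    f,cx,cy=K[n];d=T[n][:,:3]@np.array([(u-cx)/f,(v-cy)/f,1]);return T[n][:,3],d/np.linalg.norm(d)
def onz(n,p,z):
    o,d=ray(n,*p);return o+d*(z-o[2])/d[2]
def tri(pt,ps):
    A=np.zeros((3,3));b=np.zeros(3);rs=[ray("top",*pt),ray("scene",*ps)]
    for o,d in rs:
        P=np.eye(3)-np.outer(d,d);A+=P;b+=P@o
    x=np.linalg.solve(A,b);return x,[np.linalg.norm((np.eye(3)-np.outer(d,d))@(x-o)) for o,d in rs]
t=lambda a,b:(255+a/5,195+b/5)
s=lambda a,b:(255+a/4,155+b/4)
E
python3 - <<'E'
from h import *
np.set_printoptions(precision=4,suppress=True)
c=np.array([onz("top",t(*p),.012) for p in[(183,170),(672,138),(692,387),(196,417)]])
print(c,[np.linalg.norm(c[i]-c[i-1]) for i in range(4)])
sc=np.array([onz("scene",s(*p),.012) for p in[(492,462),(350,575),(38,380)]]);print(sc)
x=(c[0]+c[3]-c[1]-c[2])[:2];x/=np.linalg.norm(x);y=np.array([-x[1],x[0]])
m=c.mean(0)[:2];o=m+.05*x;print("origin",o,"x",x,"ang",np.arctan2(x[1],x[0]))
print("tab pred",o+.122*x-.04*y,"meas",onz("top",t(132,211),.113),tri(t(132,211),s(421,435)))
# bar
for q in(.8,.85,.9,.96):
  print(q,o-.185*np.cos(q)*x,.11+.185*np.sin(q), onz("top",t(585,231),.11+.185*np.sin(q)))
print(tri(t(585,231),s(178,84)))
print(tri(t(580,122),s(118,112)),tri(t(590,340),s(238,55)))
for n,p,z in[("vial_a",(427,463),.062),("vb",(309,97),.055),("jar",(92,415),.075)]:
  w=onz("top",t(*p),z);print(n,w,(w[:2]-o)@x,(w[:2]-o)@y)
E
```

```text
[[ 0.6129  0.1096  0.012 ]
 [ 0.6297 -0.1924  0.012 ]
 [ 0.4763 -0.2008  0.012 ]
 [ 0.4603  0.1016  0.012 ]] [np.float64(0.15281795930683506), np.float64(0.3024049403420293), np.float64(0.1535420291316135), np.float64(0.30288548914341723)]
[[ 0.4721  0.1106  0.012 ]
 [ 0.6243  0.1209  0.012 ]
 [ 0.6361 -0.1797  0.012 ]]
origin [0.5421 0.0044] x [-0.0541  0.9985] ang 1.6249434180002855
tab pred [0.5754 0.1284] meas [0.5751 0.13   0.113 ] (array([0.5756, 0.1313, 0.1058]), [np.float64(0.0007053226328893282), np.float64(0.0007053226328894145)])
0.8 [ 0.5491 -0.1243] 0.24271087681641174 [ 0.5465 -0.1149  0.2427]
0.85 [ 0.5487 -0.1175] 0.24898687495095417 [ 0.5458 -0.1143  0.249 ]
0.9 [ 0.5483 -0.1104] 0.2549154782810844 [ 0.5451 -0.1137  0.2549]
0.96 [ 0.5478 -0.1015] 0.2615504401356847 [ 0.5444 -0.1131  0.2616]
(array([ 0.5474, -0.116 ,  0.2454]), [np.float64(0.0017695607357665153), np.float64(0.0017695607357666166)])
(array([ 0.6026, -0.1139,  0.247 ]), [np.float64(0.0011295390133235065), np.float64(0.0011295390133235382)]) (array([ 0.4918, -0.1171,  0.246 ]), [np.float64(0.0013822018721844835), np.float64(0.0013822018721845572)])
vial_a [ 0.4311 -0.0379  0.062 ] -0.036290184151341214 0.11317839004779902
vb [0.6502 0.03   0.055 ] 0.019694202782383985 -0.10932899223273293
jar [0.4601 0.1573 0.075 ] 0.15710855289427517 0.07357739118950112
```

```bash
cat >>h.py <<'E'
from scipy.spatial.transform import Rotation as Ro
def go(*tg):
    from cell import r
    S=r.sense();R=Ro.from_rotvec(S["orientation"]).as_matrix();np.set_printoptions(precision=4,suppress=True)
    print("t",S["t"],"p",S["ee_pos"],"F",S["force"],"w",S["gripper_width"],"xang",np.arctan2(R[1,0],R[0,0]),"j",S["joints"])
    for g in tg: print(g,"->",100*R.T@(np.array(g)-S["ee_pos"]))
E
python3 -c "
from h import *
go((.272,-.563,.37),(.5755,.13,.37))"
```

```text
t 0.1 p [ 0.2721 -0.5619  0.2304] F [0.0114 0.0888 0.5641] w 0.08551070999921798 xang 0.45080972545648224 j [-1.2985  0.5284  1.4338 -0.      1.1814 -0.1785]
(0.272, -0.563, 0.37) -> [ -0.0556   0.065  -13.9568]
(0.5755, 0.13, 0.37) -> [ 57.4559 -49.0881 -13.8404]
```

```bash
python3 -m creep '[0,0,-4,0.05,0, 0,0,-9,0.1,0, 2,-2,-14,0.2,0, 6,-5,-14,0.3,0, 10,-8.5,-14,0.4,0, 14,-12,-14,0.4,0, 18,-15.4,-14,0.4,0, 22,-18.8,-14,0.4,0, 26,-22.2,-14,0.4,0, 30,-25.6,-14,0.4,0, 34,-29,-14,0.4,0, 38,-32.5,-14,0.4,0]'; python3 -c "
from h import *
go((.5755,.13,.37),(.5755,.13,.15))"
```

```text
t: 1.6
ee_pos: [0.473, -0.1027, 0.371]
orientation: [-3.14, -0.079, 0.001]
force: [1.0, -0.4, 0.2]
gripper_width: 0.0
t 1.6 p [ 0.473  -0.1027  0.371 ] F [ 1.0329 -0.368   0.2141] w 3.817422827023455e-05 xang 0.05058828927875204 j [-0.4452  0.1837  1.5731 -0.      1.3852  1.075 ]
(0.5755, 0.13, 0.37) -> [ 11.4137 -22.7254   0.1029]
(0.5755, 0.13, 0.15) -> [ 11.4221 -22.7217  22.1029]
```

```bash
python3 -m creep '[2,-4,0,0,0, 4,-8,0,0,0, 6,-12,0,0,0, 8,-16,0,0,0, 10,-20,0,0,0, 11.4,-22.7,2,0,0, 11.4,-22.7,6,0,0, 11.4,-22.7,11,0,0, 11.4,-22.7,16,0,0, 11.4,-22.7,20,0,0, 11.4,-22.7,21.5,0,0, 11.4,-22.7,21.5,0,0]'; python3 -c "
from h import *
from cell import r
import cv2
go((.5755,.13,.12),(.575,.145,.089))
a=r.capture('scene')['image'][125:305,235:435];cv2.imwrite('pics/s2.png',cv2.resize(a,None,fx=3,fy=3))
"
```

```text
t: 3.1
ee_pos: [0.5748, 0.128, 0.1557]
orientation: [3.141, 0.08, -0.003]
force: [-1.0, 0.0, 0.4]
gripper_width: 0.0001
t 3.1 p [0.5748 0.128  0.1557] F [-1.0304  0.0483  0.4328] w 8.6992935588287e-05 xang 0.050746629254600856 j [ 0.0295  0.5752  1.5952 -0.      0.9731  1.5495]
(0.5755, 0.13, 0.12) -> [ 0.0883 -0.1963  3.5662]
(0.575, 0.145, 0.089) -> [ 0.1202 -1.6968  6.6662]
```

View pics/s2.png

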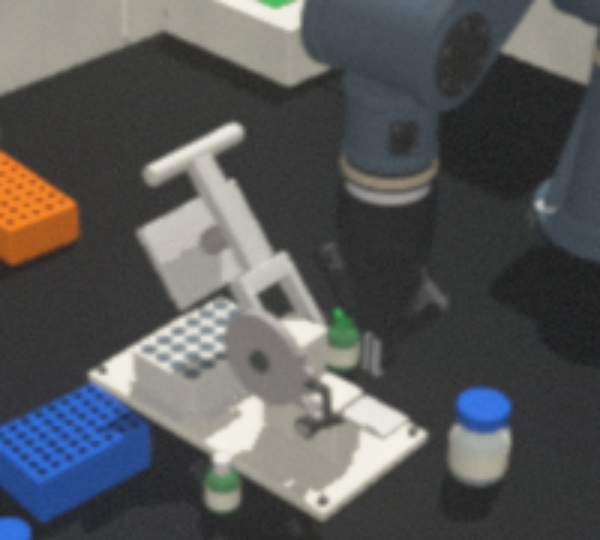

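```bash
python3 -m creep '[0.1,-0.2,2,0,0, 0.1,-0.2,3.6,0,0, 0.1,-0.2,4.2,0,0, 0.1,-0.5,4.6,0,0, 0.1,-0.7,4.9,0,0, 0.1,-0.9,5.2,0,0, 0.1,-1.1,5.5,0,0]'; python3 -c "
from h import *
from cell import r
import cv2
go((.575,.145,.089))
a=r.capture('scene')['image'][125:305,235:435];cv2.imwrite('pics/s3.png',cv2.resize(a,None,fx=3,fy=3))
"
```

```text
t: 4.03
ee_pos: [0.5759, 0.1392, 0.1015]
orientation: [3.141, 0.08, 0.002]
force: [1.0, -0.2, 2.4]
gripper_width: 0.0001
t 4.025 p [0.5759 0.1392 0.1015] F [ 0.962  -0.2459  2.4071] w 7.48016406003425e-05 xang 0.05084160173688666 j [ 0.0488  0.6565  1.6238 -0.0001  0.8601  1.5688]
(0.575, 0.145, 0.089) -> [-0.067  -0.5808  1.2543]
```

View pics/s3.png

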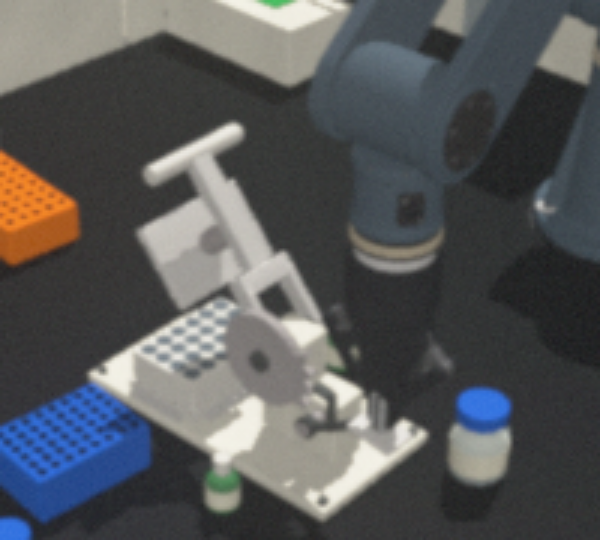

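The fingertips are on the tab and it has moved down; the force is 2.4 N. I'll keep pressing.

```bash
python3 -m creep '[0,-0.2,0.3,0,0, 0,-0.3,0.6,0,0, 0,-0.4,0.9,0,0, 0,-0.5,1.2,0,0, 0,-0.5,1.2,0,0]'; python3 -c "
from h import *
from cell import r
import cv2
go((.575,.145,.089))
a=r.capture('scene')['image'][125:305,235:435];cv2.imwrite('pics/s4.png',cv2.resize(a,None,fx=3,fy=3))
"
```

```text
t: 4.7
ee_pos: [0.5754, 0.1447, 0.0891]
orientation: [-3.14, -0.08, -0.0]
force: [0.4, 2.5, 1.6]
gripper_width: 0.0004
t 4.7 p [0.5754 0.1447 0.0891] F [0.3984 2.5211 1.5986] w 0.0003645045745260027 xang 0.05083351413105474 j [0.0578 0.6763 1.6278 0.0009 0.8372 1.5771]
(0.575, 0.145, 0.089) -> [-0.0354 -0.0345  0.012 ]
```

View pics/s4.png

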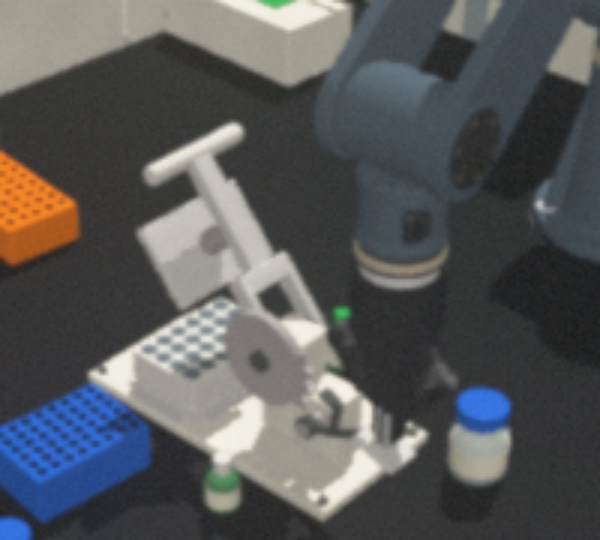

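```bash
python3 -m creep '[0,-0.1,0.3,0,0, 0,-0.1,0.5,0,0, 0,-0.1,0.5,0,0]'; python3 -c "
from h import *
go((.575,.145,.089))
"
```

```text
t: 5.12
ee_pos: [0.5752, 0.1458, 0.0842]
orientation: [-3.139, -0.079, -0.0]
force: [-0.5, 5.4, 3.4]
gripper_width: 0.0001
t 5.125 p [0.5752 0.1458 0.0842] F [-0.467   5.3894  3.446 ] w 0.00012893135201692238 xang 0.050415991152500755 j [0.0595 0.684  1.6299 0.0015 0.8276 1.5789]
(0.575, 0.145, 0.089) -> [-0.0227  0.0789 -0.4784]
```

```bash
python3 -m creep '[0,-0.1,0.2,0,0, 0,-0.2,0.4,0,0, 0,-0.2,0.4,0,0]'; python3 -c "
from h import *
go((.575,.145,.2))
"
```

```text
t: 5.5
ee_pos: [0.5754, 0.1465, 0.0822]
orientation: [3.139, 0.081, 0.001]
force: [-3.1, 1.8, 15.7]
gripper_width: 0.0002
t 5.5 p [0.5754 0.1465 0.0822] F [-3.1267  1.7906 15.6989] w 0.0002480737406817199 xang 0.051580216672352776 j [ 0.0619  0.6874  1.63   -0.0018  0.8233  1.5824]
(0.575, 0.145, 0.2) -> [ -0.0356   0.1634 -11.7844]
```

The pawl is at its stop: the force jumped to 16 N. I'll lift off and look.

```bash
python3 -m creep '[0,0.1,-1,0,0, 0,0.1,-3,0,0, 0,0.1,-7,0,0, 0,0.1,-12,0,0, 0,0.1,-17,0,0, 0,0.1,-22,0,0, 0,0.1,-25,0,0, 0,0.1,-25,0,0]'; python3 -c "
from h import *
from cell import r
import cv2
go((.546,-.116,.33),(.546,-.116,.265))
a=r.capture('scene')['image'][125:305,235:435];cv2.imwrite('pics/s5.png',cv2.resize(a,None,fx=4,fy=4)[:600])
"
```

```text
t: 6.5
ee_pos: [0.5761, 0.1453, 0.3324]
orientation: [3.139, 0.079, 0.007]
force: [0.1, -0.4, -0.7]
gripper_width: -0.0001
t 6.5 p [0.5761 0.1453 0.3324] F [ 0.0955 -0.4159 -0.6869] w -5.086161679094622e-05 xang 0.05038019643636711 j [ 0.0599  0.386   1.3853 -0.0015  1.3658  1.5806]
(0.546, -0.116, 0.33) -> [-4.3271 25.9446  0.2593]
(0.546, -0.116, 0.265) -> [-4.356  25.9352  6.7592]
```

View pics/s5.png

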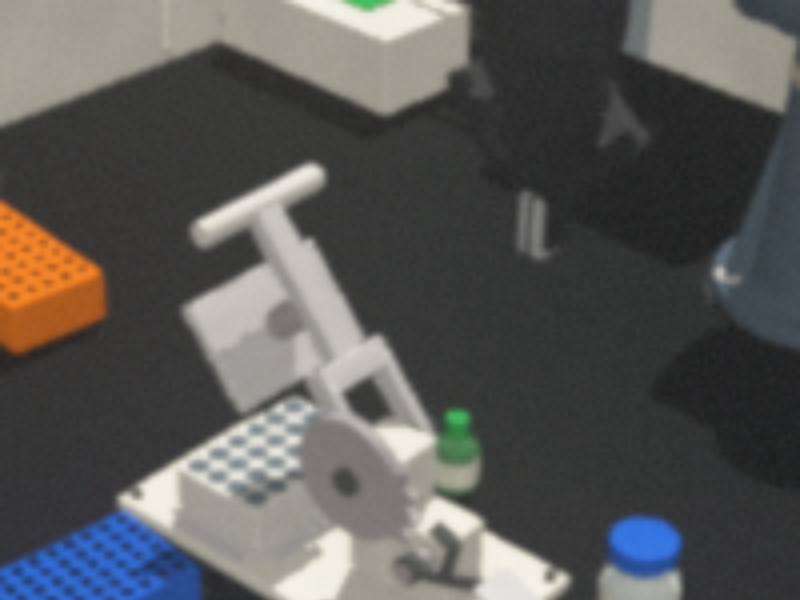

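The hook has swung clear of the teeth, the tab is down, and the arm is still up with its bar at about (258,205). Next I'll go over the bar.

```bash
python3 -m creep '[-0.7,4,0,0,0, -1.4,8,0,0,0, -2.1,12,0,0,0, -2.8,16,0,0,0, -3.5,20,0,0,0, -4.2,24,0,0,0, -4.3,26.2,0.3,0,0, -4.3,26.2,2,0,0, -4.3,26.2,4,0,0, -4.3,26.2,5,0,0, -4.3,26.2,5.5,0,0, -4.3,26.2,5.5,0,0]'; python3 -c "
from h import *
from cell import r
import cv2
go((.546,-.119,.265))
for n in('scene','top'):
  a=r.capture(n)['image'];a=a[125:275,235:435] if n=='scene' else a[180:330,255:455]
  cv2.imwrite(f'pics/{n}6.png',cv2.resize(a,None,fx=4,fy=4))
"
```

```text
t: 8.05
ee_pos: [0.5455, -0.1175, 0.275]
orientation: [-3.14, -0.08, 0.001]
force: [0.4, 0.0, 0.8]
gripper_width: 0.0
t 8.05 p [ 0.5455 -0.1175  0.275 ] F [0.4345 0.0128 0.8351] w 1.674136347899125e-05 xang 0.05119181639607038 j [-0.4124  0.3876  1.5495  0.      1.2051  1.1072]
(0.546, -0.119, 0.265) -> [0.0384 0.1532 1.0048]
```

View pics/scene6.png

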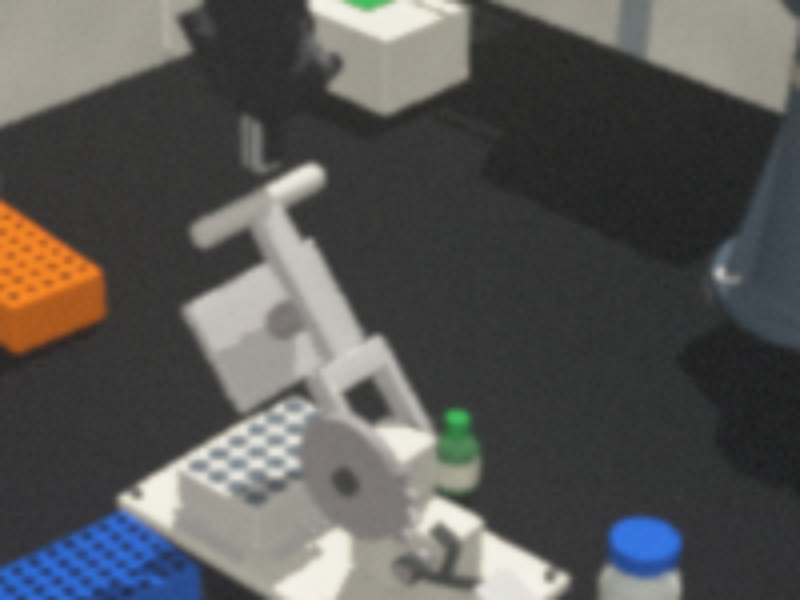

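View pics/top6.png

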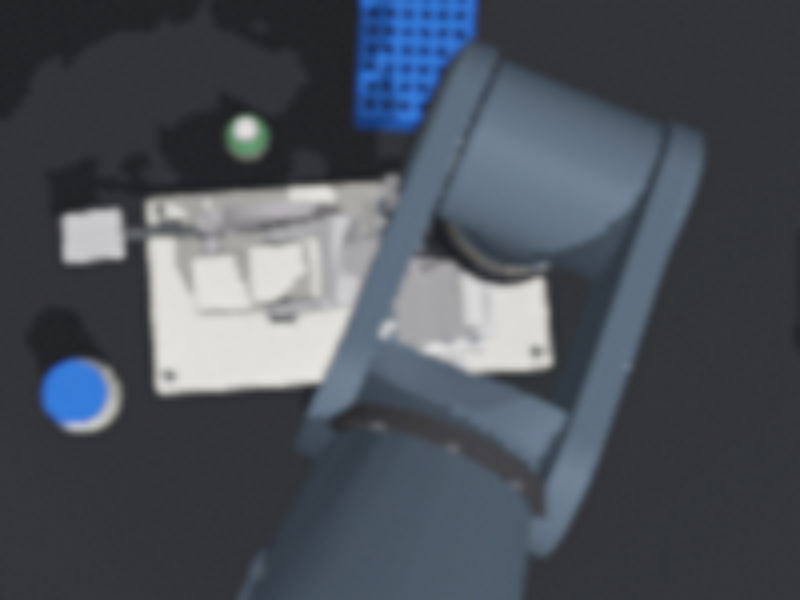

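```bash
python3 -m creep '[0,0.2,0.8,0,0, 0,0.3,1.4,0,0, 0,0.5,1.9,0,0, 0,0.9,2.3,0,0, 0,1.5,3.0,0,0, 0,2.1,3.7,0,0, 0,2.1,3.7,0,0]'; python3 -c "
from h import *
from cell import r
import cv2
go((.546,-.119,.265))
for n in('scene',):
  a=r.capture(n)['image'];a=a[125:275,235:435]
  cv2.imwrite(f'pics/{n}7.png',cv2.resize(a,None,fx=4,fy=4))
"
```

```text
t: 9.02
ee_pos: [0.5472, -0.1419, 0.2392]
orientation: [3.135, 0.079, 0.002]
force: [-0.8, -5.3, 4.9]
gripper_width: -0.0002
t 9.025 p [ 0.5472 -0.1419  0.2392] F [-0.8245 -5.2881  4.8888] w -0.00021137354571759416 xang 0.05057369552605629 j [-0.4492  0.4365  1.578  -0.0047  1.1232  1.0731]
(0.546, -0.119, 0.265) -> [ 0.0002 -2.2818 -2.5928]
```

View pics/scene7.png

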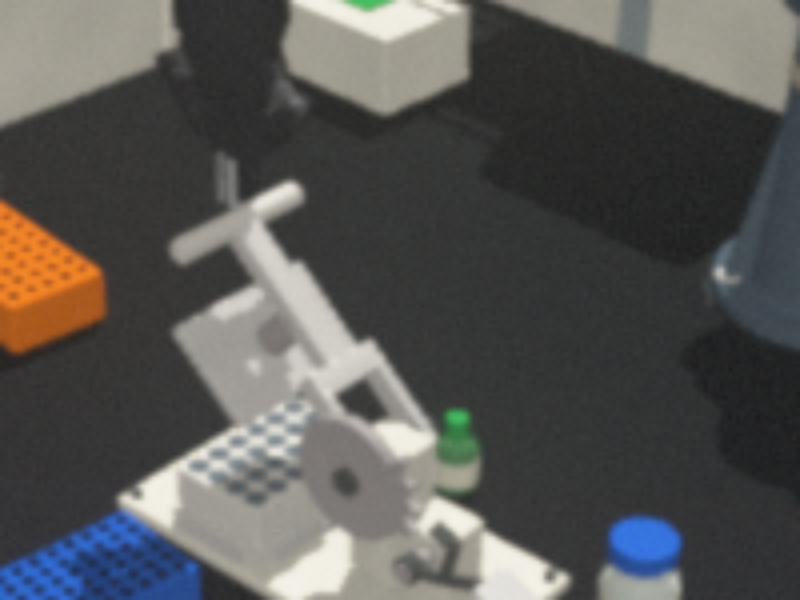

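```bash
python3 - <<'E'
from h import *
from cell import r
import cv2
c=r.capture('scene');img=c['image'].copy()
def pr(p):
    f,cx,cy=K["scene"];q=T["scene"][:,:3].T@(np.array(p)-T["scene"][:,3]);return f*q[0]/q[2]+cx,f*q[1]/q[2]+cy
big=cv2.resize(img[150:210,260:340],None,fx=10,fy=10,interpolation=cv2.INTER_CUBIC)
def dot(p,col):
    u,v=pr(p);print(p,round(u,1),round(v,1));cv2.circle(big,(int((u-260+.5)*10),int((v-150+.5)*10)),5,col,-1)
s=r.sense();p=s['ee_pos'];print(p,s['force'])
dot(p,(0,0,255))
for d in(-.0145,.0145):dot(p+np.array([-.054*d,d,0]),(0,255,255))
o=np.array([.5421,.0044]);x=np.array([-.0541,.9985]);y=np.array([-x[1],x[0]])
for q in(.6,.65,.7,.75):
  for e in(-.055,.055):
    b=o-.185*np.cos(q)*x+e*y;dot((b[0],b[1],.11+.185*np.sin(q)),(0,int(255*(q-.6)/.15),0))
cv2.imwrite('pics/s8.png',big)
E
```

```text
[ 0.54741855 -0.14129784  0.23935426] [-1.11073379 -4.68130634  5.4212835 ]
[ 0.54741855 -0.14129784  0.23935426] 293.8 174.8
[ 0.54820155 -0.15579784  0.23935426] 290.0 173.0
[ 0.54663555 -0.12679784  0.23935426] 297.7 176.6
(np.float64(0.6052778715018234), np.float64(-0.14508255812515308), np.float64(0.21445885757808153)) 276.9 189.9
(np.float64(0.4954428715018235), np.float64(-0.15103355812515307), np.float64(0.21445885757808153)) 305.7 175.2
(np.float64(0.6049851046977782), np.float64(-0.139679089477478), np.float64(0.2219594850611673)) 278.2 188.2
(np.float64(0.49515010469777826), np.float64(-0.145630089477478), np.float64(0.2219594850611673)) 307.0 173.4
(np.float64(0.6046724230314368), np.float64(-0.13390806094065896), np.float64(0.22918027213897285)) 279.6 186.5
(np.float64(0.4948374230314368), np.float64(-0.13985906094065895), np.float64(0.22918027213897285)) 308.5 171.8
(np.float64(0.6043406080441236), np.float64(-0.1277838970805444), np.float64(0.2361031706043168)) 281.1 185.0
(np.float64(0.49450560804412363), np.float64(-0.1337348970805444), np.float64(0.2361031706043168)) 310.1 170.3
```

View pics/s8.png

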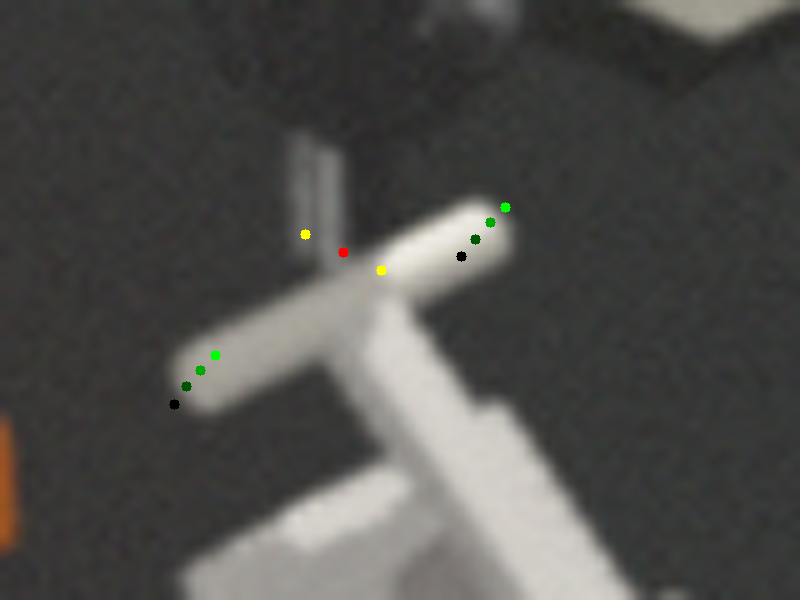

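The fingertips sit on top of the bar near its centre. The sideways force is friction: the bar is dragging the tool outward, about 3 mm past its command. I'll follow with more outward shift.

```bash
python3 -m creep '[0,0.4,0.1,0,0, 0,0.9,0.7,0,0, 0,1.5,1.45,0,0, 0,2.0,2.2,0,0, 0,2.5,3.05,0,0, 0,2.9,3.9,0,0, 0,3.3,4.7,0,0, 0,3.3,4.7,0,0]'; python3 -c "
from h import *
from cell import r
import cv2
go((.546,-.119,.265))
for n in('scene',):
  a=r.capture(n)['image'];a=a[125:275,235:435]
  cv2.imwrite(f'pics/{n}9.png',cv2.resize(a,None,fx=4,fy=4))
"
```

```text
t: 10.12
ee_pos: [0.5486, -0.1732, 0.1904]
orientation: [3.139, 0.079, 0.0]
force: [0.8, -3.6, 3.4]
gripper_width: -0.0001
t 10.125 p [ 0.5486 -0.1732  0.1904] F [ 0.8132 -3.6016  3.4036] w -0.00011702708754404687 xang 0.05042196694023219 j [-0.4993  0.5112  1.602  -0.0014  1.0274  1.0218]
(0.546, -0.119, 0.265) -> [ 0.0151 -5.4097 -7.4656]
```

View pics/scene9.png

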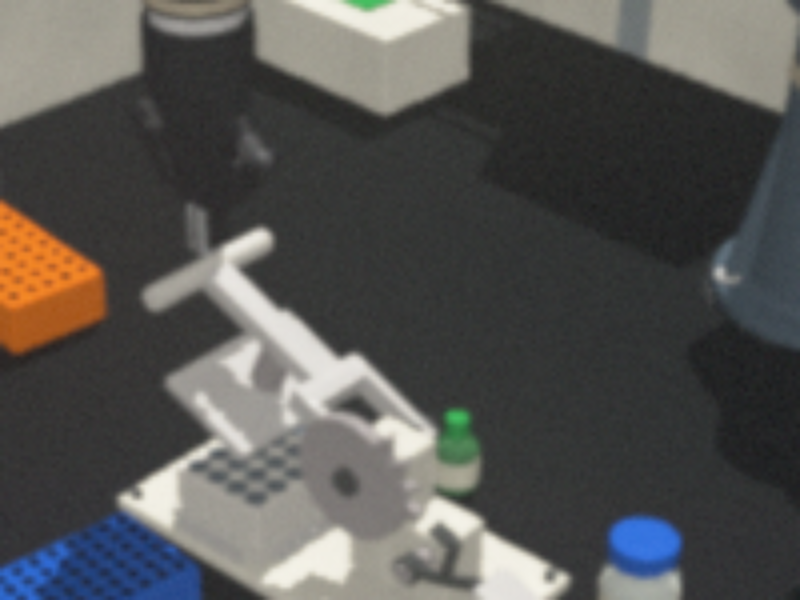

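```bash
python3 -m creep '[0,0.5,0.8,0,0, 0,0.8,1.7,0,0, 0,1.1,2.6,0,0, 0,1.3,3.5,0,0, 0,1.5,4.4,0,0, 0,1.6,5.3,0,0, 0,1.65,6.0,0,0, 0,1.7,6.4,0,0, 0,1.7,6.8,0,0, 0,1.7,6.8,0,0]'; python3 -c "
from h import *
from cell import r
import cv2
go((.546,-.119,.265))
for n in('scene',):
  a=r.capture(n)['image'];a=a[125:275,235:435]
  cv2.imwrite(f'pics/{n}10.png',cv2.resize(a,None,fx=4,fy=4))
"
```

```text
t: 11.42
ee_pos: [0.5492, -0.1897, 0.1227]
orientation: [3.139, 0.08, -0.0]
force: [1.1, -5.6, 2.2]
gripper_width: -0.0001
t 11.425 p [ 0.5492 -0.1897  0.1227] F [ 1.1298 -5.6409  2.1624] w -0.00013549413929426173 xang 0.05112386926401764 j [-0.5241  0.6131  1.6407 -0.0017  0.8872  0.9966]
(0.546, -0.119, 0.265) -> [  0.0424  -7.0523 -14.2387]
```

View pics/scene10.png

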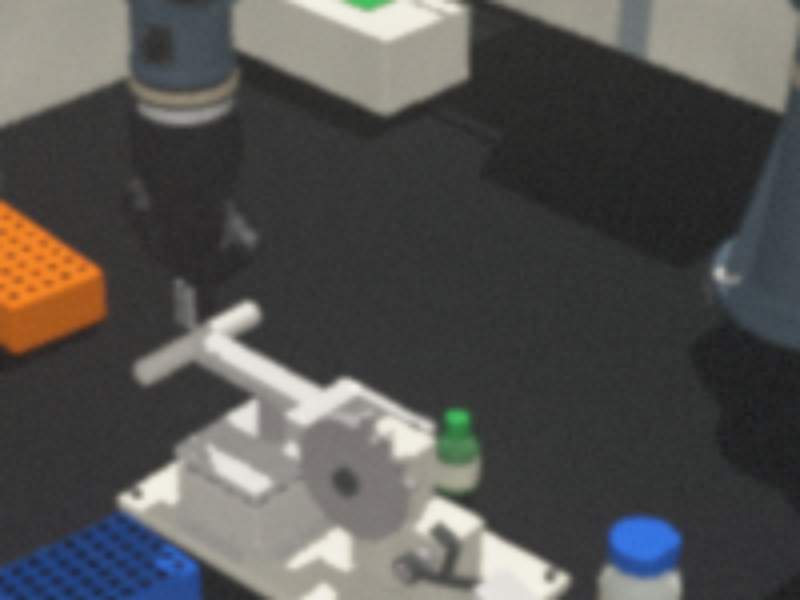

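The sideways force now exceeds the vertical one, so the tip is riding on the outer side of the bar. I'll lift off, shift about 9 mm inward and press squarely.

```bash
python3 -m creep '[0,0.2,-1,0,0, 0,0.2,-2.5,0,0, 0,-0.4,-2.5,0,0, 0,-0.9,-2.5,0,0, 0,-0.9,-1.2,0,0, 0,-0.9,-0.8,0,0, 0,-0.9,-0.4,0,0, 0,-0.9,-0.1,0,0, 0,-0.9,0,0,0]'; python3 -c "
from h import *
go((.546,-.119,.119))
"
```

```text
t: 12.6
ee_pos: [0.5485, -0.1798, 0.1232]
orientation: [-3.141, -0.08, 0.001]
force: [-1.4, 0.3, 2.0]
gripper_width: -0.0003
t 12.6 p [ 0.5485 -0.1798  0.1232] F [-1.3926  0.285   1.9995] w -0.00026797011542217266 xang 0.05068545192984531 j [-0.5102  0.6086  1.6493 -0.0002  0.8841  1.0101]
(0.546, -0.119, 0.119) -> [ 0.0555 -6.0868  0.4241]
```

Contact is now vertical at z 0.123. The bar's top when fully down should be near 0.119, so I'll push on in small steps.

```bash
python3 -m creep '[0,0,0.15,0,0, 0,0,0.3,0,0, 0,0,0.45,0,0, 0,0,0.45,0,0]'; python3 -m creep '[0,0,0.1,0,0, 0,0,0.2,0,0, 0,0,0.2,0,0]'
```

```text
t: 13.1
ee_pos: [0.5488, -0.1799, 0.119]
orientation: [3.14, 0.08, 0.0]
force: [-1.5, -1.4, 2.3]
gripper_width: -0.0001
t: 13.48
ee_pos: [0.5488, -0.1799, 0.1187]
orientation: [3.14, 0.08, 0.001]
force: [-4.6, 0.9, 12.8]
gripper_width: 0.0001
```

The tip hit the stop at z = 0.1187 with force rising. I'll push slightly more, then lift off and check.

```bash
python3 -m creep '[0,0,0.15,0,0, 0,0,0.15,0,0, 0,0,0.15,0,0]'; python3 -m creep '[0,0,-0.5,0,0, 0,0,-2,0,0, 0,0,-6,0,0, 0,0,-11,0,0, 0,0,-16,0,0, 0,4,-20,0,0, 0,9,-20,0,0, 0,14,-20,0,0, 0,19,-20,0,0, 0,24,-20,0,0, 0,24,-20,0,0, 0,24,-20,0,0]'; python3 -c "
from h import *
from cell import r
import cv2
go((.546,-.119,.119))
for n in('scene','top'):
  a=r.capture(n)['image'];a=a[125:305,235:435] if n=='scene' else a[160:310,235:435]
  cv2.imwrite(f'pics/{n}11.png',cv2.resize(a,None,fx=4,fy=4)[-600:])
"
```

```text
t: 13.85
ee_pos: [0.5489, -0.1799, 0.1185]
orientation: [3.139, 0.081, 0.002]
force: [-6.3, 1.2, 20.7]
gripper_width: 0.0003
t: 15.35
ee_pos: [0.5607, -0.4187, 0.3148]
orientation: [-3.139, -0.079, 0.001]
force: [0.3, -0.7, -0.4]
gripper_width: 0.0
t 15.35 p [ 0.5607 -0.4187  0.3148] F [ 0.3315 -0.7138 -0.4156] w 3.7719762206878263e-05 xang 0.05056790265370436 j [-0.8011  0.5665  1.1206  0.0008  1.4561  0.719 ]
(0.546, -0.119, 0.119) -> [  0.0604 -29.9752  19.6378]
```

View pics/scene11.png

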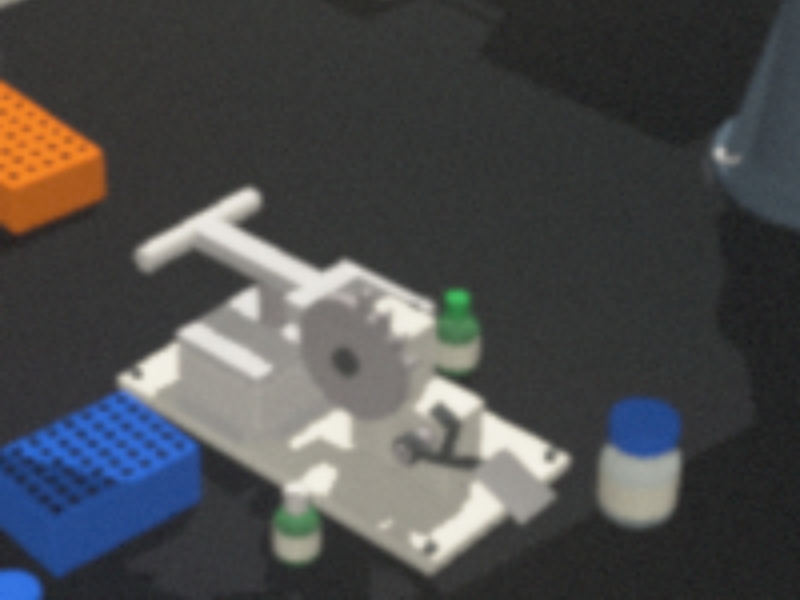

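View pics/top11.png

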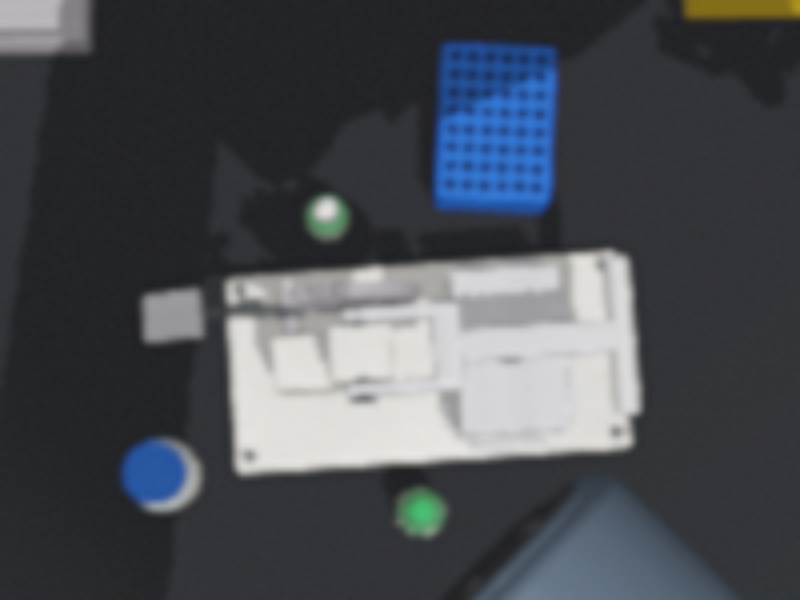

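```bash
python3 - <<'E'
from h import *
np.set_printoptions(precision=4,suppress=True)
S=lambda u,v:(235+u/4,155+v/4);P=lambda u,v:(235+u/4,160+v/4)
print(tri(P(619,261),S(147,259)),tri(P(631,403),S(250,198)),tri(P(625,332),S(198,228)))
from cell import r
r.finish_job()
E
```

```text
(array([ 0.606 , -0.1786,  0.1042]), [np.float64(0.0022883550791213607), np.float64(0.0022883550791212262)]) (array([ 0.5036, -0.1838,  0.1077]), [np.float64(0.0026400103340564396), np.float64(0.002640010334056382)]) (array([ 0.555 , -0.1818,  0.1055]), [np.float64(0.0018289575688558261), np.float64(0.0018289575688558509)])
the job is handed in; nothing more can be done
```

The press is closed, and I handed the job in at about 15.5 s of the 48 s allowed; no verdict was reported. I pressed the pawl's tab down with shut fingers until it reached its stop (the force jumped to 16 N). I then pushed the arm down by its cross bar in small steps until it was on its own stop.

**Final checks:**
- **Arm:** the fingertips stopped at z = 0.1185 m with 21 N; fully down predicts 0.119 m.
- **Pictures:** the arm looks level over the plate and the pawl is still down. The plate is in its nest. The vials, jar and tip box stand where they were. I did not measure how far any of them moved. The tube rack, beaker and dishes got no close final check, but the robot did not go near them.
- **Robot:** it is clear of everything, with the force reading back near zero.

**Checks that disagreed:**
- **Bar height:** triangulating the bar from the two cameras gave a height of 0.104–0.108 m instead of 0.110 m. The rays missed each other by 2–3 mm a side. An early tab measurement was low by a similar amount, so I trusted the contact height.
- **Sideways drift:** near the end of the push the tip had drifted to the bar's outer side, with about 6 N sideways. I lifted off, moved about 10 mm inward and pressed squarely.

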